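# Lay out the illustrator's colour board

## Task

Set up the wooden colour board for painting: in its front row, stand the red pot on the cork round at the brush pot's end, the blue pot on the round at the water glass's end and the yellow pot on the round between them, and stand the amber bottle on the round behind the yellow pot. Put the white porcelain dish, open side up, centred on top of the yellow pot. Everything stands upright in the middle of its place; do not shift or tip the brush pot or the water glass.

Things in the scene. Friction and masses are not known exactly. Their poses are not given: they have to be found in the camera images.
- red_pot_mid (a point): Red paint pot with a screw lid, a plain upright cylinder 50 mm across (lid 47 mm) and 55 mm high, flat top, about 110 g, paper band round its side; this point is its centre, 27.5 mm above its underside; z up
- yellow_pot_mid (a point): Yellow paint pot with a screw lid, a plain upright cylinder 50 mm across (lid 47 mm) and 55 mm high, flat top, about 110 g, paper band round its side; this point is its centre, 27.5 mm above its underside; z up
- blue_pot_mid (a point): Blue paint pot with a screw lid, a plain upright cylinder 50 mm across (lid 47 mm) and 55 mm high, flat top, about 110 g, paper band round its side; this point is its centre, 27.5 mm above its underside; z up
- dish_mid (a point): White porcelain mixing dish, open at the top, straight round wall 52 mm across outside, 4 mm thick, 28 mm high, about 70 g; it stands open side up; this point is its centre on the axis, 14 mm above its underside; z up (towards the open side)
- bottle_mid (a point): Amber glass bottle with a black cap, 85 mm high: round body 42 mm across for the lowest 58 mm, then a shoulder and a cap 25 mm across; about 120 g; this point is on its axis 42.5 mm above its underside; z up
- board: Colour board: fixed dark wooden board, 180 mm (its x) by 250 mm (its y) and 8 mm thick, lying flat on the table, with four flush cork rounds 60 mm across (66 mm with the pale rim). Origin at the centre of its underside, x pointing away from the robot, turned at most 0.3 rad. Three rounds form the front row (nearer the robot), at x = -45 mm and y = +80, 0 and -80 mm; the fourth is behind the middle one, at x = +45 mm, y = 0. The top of the rounds is 8 mm above the table
- brush_pot: Brush pot: perforated steel pot 76 mm across and 95 mm high with six brushes standing in it up to 170 mm high, within 40 mm of its axis; stands on the table off one of the two short ends of the board (about 210 mm from the board's centre), at either end. Origin at the centre of its underside. Leave it alone
- water_glass: Glass of brush water, 72 mm across and 90 mm high, on the table off the other end of the board (about 210 mm from its centre). Origin at the centre of its underside. Leave it alone
There are look-alikes about, which are no part of the job. Of the things that look like the part that bears bottle_mid, the middle-sized one is meant.

How it is judged:
By the outcome, as a careful person would: the job done as asked, in the order asked, and still so for the second after the job is handed in, with the robot touching nothing.
It also fails if it takes over 125 s, if anything falls off the work surface, if the arm or the gripper's body presses on something with over 40 N, if the wrist force passes 120 N, or if a joint passes its speed limit or range.

## Robot

A 7-joint arm with a two-finger parallel gripper is mounted at the origin on the work surface. World frame = base frame: x ahead of the robot, y to its left, z up, the work surface at z = 0. Lengths are in m, angles in rad, forces in N, time in s.
With the tool pointing down it reaches from about 0.425 to 0.925 m from the base axis. Payload 6.8 kg.
Tool frame: the origin (TCP) lies midway between the tips of the shut fingers; the grasp point (between the pads) lies r.grip_point_offset behind it (r.grip_point_offset is the distance from the TCP to the grasp point, in m); z points along the fingers, y is the direction in which the jaws open and shut (so a half turn about z gives the same grasp; the last joint's range is limited). The gripper opens to 85 mm and grips with 20 to 120 N. Pads are 22 mm wide; open, the fingers measure 114 mm over their backs; the gripper's body (76 mm by 85 mm) begins 54 mm behind the grasp point. The pads swing forward as they close: fully open they stand 13 mm farther back than shut.
Start: joints at [1.009, 0.477, 0.022, 1.555, -0.011, 1.109, -0.083], TCP at [0.296, -0.607, 0.209] pointing down, gripper open.
Joint ranges: [-2.96, 2.96], [-0.34, 2.1], [-1.41, 1.46], [0.24, 2.44], [-1.37, 4.51], [0.17, 1.92], [-2.96, 2.96]. Speed limits (rad/s): [2.39, 2.39, 3.14, 3.14, 3.14, 3.14, 3.14].

## Interface

Orientations are given as a rotation vector (axis times angle).
In Python, from bench import r gives the robot as it stands. The module is installed in compiled form; this text tells all that it offers.
- The arm moves only by the tool play_rows, never from a script. Its argument "deltas" is a list of rows, each a list of 3 entries, a list of its own where there are three numbers: the finger opening in mm, from 0 to 85.4, then the shift along the tool's x, y, z in mm, then the turn, a rotation vector about the tool's x, y, z in rad. A call has 1 to 8 rows; each row is the pose to reach, as a shift and turn from the pose measured when the call began, along the tool's axes at that moment; what a row does not reach only later rows make up. A row lasts 1/8 s, in which the tool goes at most 62.5 mm and 10.7 degrees, less where a joint would pass 70% of its speed; a pose out of reach is approached as far as the arm can. A call with a gripper value outside its range is refused whole. The fingers move at their own pace and stop on an object; "squeeze" is the grip in N (left out, the last holds). Time passes only in rows, so rows that repeat a pose let the fingers close. It gives the time, the measured TCP pose, the force and the opening at its end, in the units of the state.
- r.get_obs(): the state, without advancing time (a new reading comes with each control period).
- r.grab_frame(name): name is "side" or "top"; returns (picture, depth): 480x640x3 uint8, red, green, blue; 480x640 float32, m along the optical axis (not along the pixel's ray), 0 where there is no reading.
- r.camera_model(name): a dict with "mtx" (3x3 intrinsics, pixels), "D" ([k1, k2, p1, p2, k3] as OpenCV has them; the pictures are not rectified), "rvec" (rotation vector, rad) and "tvec" (3), from world to camera coordinates, as OpenCV has them. Camera axes: x right, y down, z forward; pixel columns grow to the right and rows downward; lengths in m; the calibration is good to about 2 mm. A picture is of the moment at which its call begins. camera_model takes no time and is no camera call.
- r.hand_in(): hands the job in, once; it reports no verdict.
The state is a dict: "clock": time; "joints": joint angles; "qvel": joint speeds; "tau": joint torques, N m; "tcp_pos": TCP position; "orientation": TCP orientation; "contact_force": force on the tool from outside, world axes, zero at the start; "moment": the same for the moment, N m; "grip_width": finger opening in m.
Only numpy, scipy, OpenCV 4.12 (cv2) and the standard library are available. Lean on these libraries where they do the work, as an engineer would, in place of code of your own. Each camera call takes 0.05 s, during which the arm holds its last target. There are 200 camera calls.

## Working session

There is one attempt and no reset: what is moved stays moved. The work goes in short steps, Python scripts to look and compute and a tool call to move; the robot and the scene stay as the last step left them, time stands still between calls to the robot, and variables do not carry over. Pictures are saved under pics/ and viewed, about 12 in all and at most 16, crops included, and the job is handed in when it is done.

Besides the shell and the picture viewer there is one more tool, called after "Request:" in YAML: its name, and indented under it one key for each argument. play_rows: Moves the arm, as the interface text tells. Its arguments: {"type":"object","properties":{"deltas":{"type":"array"},"squeeze":{"type":"number"}},"required":["deltas"]}

```bash
mkdir -p pics; python3 - <<'E'
from bench import r
import cv2
for n in("top","side"):
    p,d=r.grab_frame(n); cv2.imwrite(f"pics/{n}0.png",cv2.cvtColor(p,cv2.COLOR_RGB2BGR))
    m=r.camera_model(n); R=cv2.Rodrigues(m["rvec"])[0]; print(n,m["mtx"],m["D"],"cam",-R.T@m["tvec"],"axis",R[2], "right",R[0])
print(r.get_obs(),r.grip_point_offset)
E
```

```text
top [[576.49883841   0.         315.58549371]
 [  0.         576.49883841 239.47411977]
 [  0.           0.           1.        ]] [0.00683389 0.         0.         0.         0.        ] cam [ 0.45513097 -0.00907897  0.97850005] axis [ 0.04243498  0.02282676 -0.99883843] right [-0.02241806 -0.99946551 -0.02379351]
side [[442.65669568   0.         321.64215189]
 [  0.         442.65669568 234.31857676]
 [  0.           0.           1.        ]] [-0.05312276  0.          0.          0.          0.        ] cam [0.1127584  0.40140081 0.55949411] axis [ 0.53528052 -0.53825443 -0.65096616] right [-0.72234012 -0.69117278 -0.02247089]
{'clock': 0.1, 'joints': array([ 1.00890825,  0.47774107,  0.02232561,  1.55637293, -0.01151146,
        1.1093113 , -0.08310605]), 'qvel': array([ 0.00096663, -0.0026179 ,  0.00109806, -0.00310382, -0.00014858,
       -0.00020045, -0.00113097]), 'tau': array([ 3.75245232e-03, -5.97771406e+01,  1.61351748e+00, -2.81958693e+01,
        1.28609154e-02,  5.03949312e-03, -1.60403897e-05]), 'tcp_pos': array([ 0.29564264, -0.60615602,  0.2083982 ]), 'orientation': array([-3.05947252e+00, -7.06377205e-01,  7.64981516e-04]), 'contact_force': array([ 0.0143535 , -0.28345741,  0.29875902]), 'moment': array([0.04896676, 0.06220389, 0.05274122]), 'grip_width': 0.08515873087892163} 0.0187
```

View pics/top0.png

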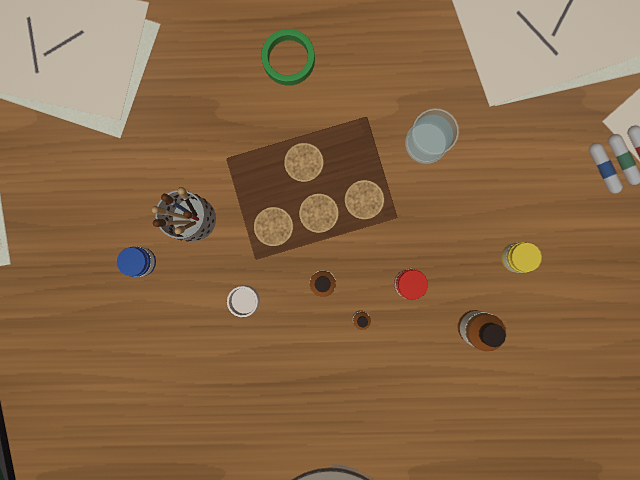

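View pics/side0.png

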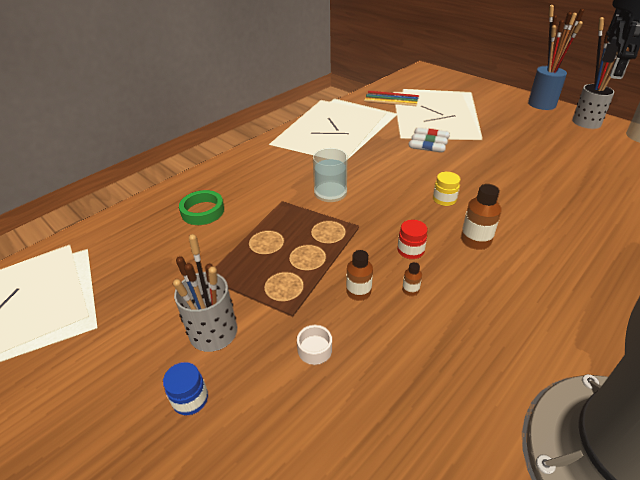

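Top view: the brush pot is at (185,215), at the left (+y) end, and the water glass is at (430,138), at the right end. The front-row rounds are at (274,226), (319,213) and (364,199), with the rear one at (304,162). The pots are red (411,284), yellow (522,257) and blue (135,262), and the dish is at (243,301).
Bottle candidates are (322,283), (362,320) small and (485,331) large. (322,283) is middle-sized, so it should be the one meant. I'll confirm by height and a crop.

```bash
cat > h.py <<'E'
from bench import r
import cv2, numpy as np
M={n:r.camera_model(n) for n in("top","side")}
def ray(n,uv,z):
    m=M[n]; R=cv2.Rodrigues(m["rvec"])[0]; c=-R.T@np.ravel(m["tvec"])
    p=cv2.undistortPoints(np.array([[uv]],float),m["mtx"],np.array(m["D"],float))[0,0]
    d=R.T@np.array([p[0],p[1],1]); return c+d*(z-c[2])/d[2]
def pix(n,P):
    m=M[n]; return cv2.projectPoints(np.array([P],float),m["rvec"],m["tvec"],m["mtx"],np.array(m["D"],float))[0].ravel()
def height(n,d,uv,k=2):
    u,v=map(int,np.round(uv)); m=M[n]; R=cv2.Rodrigues(m["rvec"])[0]
    w=d[v-k:v+k+1,u-k:u+k+1]; Z=np.median(w[w>0]); p=cv2.undistortPoints(np.array([[uv]],float),m["mtx"],np.array(m["D"],float))[0,0]
    return (R.T@(np.array([p[0]*Z,p[1]*Z,Z])-np.ravel(m["tvec"])))
def blob(p,lo,hi,near,rad=30):
    "centre, min-enclosing radius of biggest HSV blob near a pixel"
    h=cv2.cvtColor(p,cv2.COLOR_RGB2HSV); k=cv2.inRange(h,lo,hi)
    z=np.zeros_like(k); cv2.circle(z,tuple(map(int,near)),rad,255,-1); k&=z
    cs=cv2.findContours(k,cv2.RETR_EXTERNAL,cv2.CHAIN_APPROX_NONE)[0]
    c=max(cs,key=cv2.contourArea); hull=cv2.convexHull(c); e=cv2.fitEllipse(c)
    return np.array(e[0]),np.array(e[1]),cv2.contourArea(hull)
LIM=dict(red=((0,150,90),(6,255,255)),yellow=((24,130,90),(35,255,255)),blue=((105,120,60),(125,255,255)),
  cap=((0,0,0),(179,255,55)),white=((0,0,150),(179,45,255)))
E
python3 - <<'E'
from h import *
p,d=r.grab_frame("top")
for nm,l,uv,z,rad in [("red","red",(411,284),.055,28),("yellow","yellow",(522,257),.055,28),("blue","blue",(132,262),.055,28),("bottle","cap",(322,284),.085,10),("small","cap",(362,320),.05,8),("large","cap",(492,335),.12,16),("dish","white",(243,301),.028,25)]:
    try:
        c,e,a=blob(p,*LIM[l],uv,rad); P=ray("top",c,z); print(nm,c.round(1),e.round(1),P.round(4),"R",np.hypot(*P[:2]).round(3),"depth",height("top",d,c).round(4), "diam", (e*(.9785-z)/576.5*1e3).round(1))
    except Exception as ex: print(nm,ex)
for uv in [(274,226),(319,213),(364,199),(304,162)]:
    c,e,a=blob(p,(8,60,120),(25,190,255),uv,24); print("cork",c.round(1),e.round(1),ray("top",c,.008).round(4))
cr=p[255:360,290:530]; cv2.imwrite("pics/crop.png",cv2.cvtColor(cv2.resize(cr,None,fx=3.3,fy=3.3,interpolation=3),cv2.COLOR_RGB2BGR))
E
```

```text
red [411.7 283.9] [29.4 30.7] [ 0.42   -0.1394  0.055 ] R 0.442 depth [ 0.42   -0.1393  0.0559] diam [47.1 49.2]
yellow [524.1 256.9] [29.5 32.3] [ 0.4589 -0.3182  0.055 ] R 0.558 depth [ 0.4589 -0.3178  0.0562] diam [47.3 51.7]
blue [133.  261.5] [29.2 31.9] [0.4657 0.3072 0.055 ] R 0.558 depth [0.4657 0.307  0.0556] diam [46.8 51.1]
bottle [322.2 283.7] [14.3 15.2] [0.4244 0.0027 0.085 ] R 0.424 depth [0.4245 0.0027 0.0864] diam [22.2 23.5]
small [362.1 321.3] [ 9.5 10.2] [ 0.3619 -0.0593  0.05  ] R 0.367 depth [ 0.3628 -0.0588  0.059 ] diam [15.3 16.4]
large [492.  334.3] [22.1 26.2] [ 0.3461 -0.2454  0.12  ] R 0.424 depth [ 0.3458 -0.2461  0.1177] diam [32.9 39. ]
dish [241.9 301.2] [29.9 30.1] [0.3966 0.1364 0.028 ] R 0.419 depth [0.3953 0.1396 0.0066] diam [49.3 49.6]
cork [272.9 226.2] [38.2 38.5] [0.5206 0.0848 0.008 ]
cork [318.3 212.7] [38.2 38.6] [0.5414 0.0076 0.008 ]
cork [363.9 199.3] [38.3 38.7] [ 0.5623 -0.07    0.008 ]
cork [303.3 161.9] [38.  38.5] [0.6285 0.031  0.008 ]
```

View pics/crop.png

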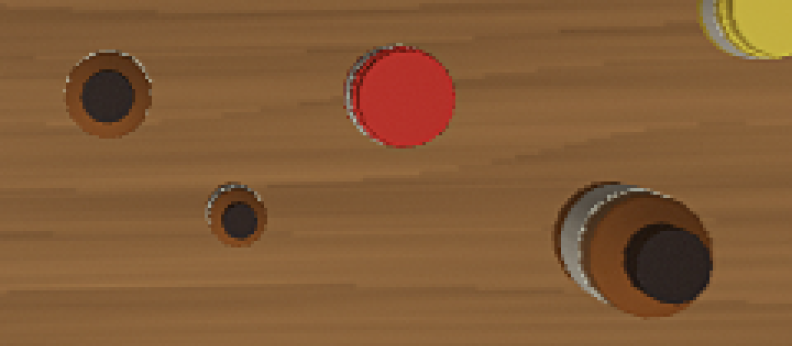

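The crop shows three amber bottles. The left one's cap is at depth-height 86 mm, which matches 85 mm. The others are about 59 mm and 118 mm, so (322,283) is the middle-sized bottle. The cork spacing comes out at 80 mm and the board yaw at 0.262.

```bash
cat > mv.py <<'E'
import sys
from h import *
from scipy.spatial.transform import Rotation as Ro
def plan(x,y,z,psi):
    o=r.get_obs(); R0=Ro.from_rotvec(o["orientation"]); c,s=np.cos(psi),np.sin(psi)
    T=Ro.from_matrix(np.array([[c,s,0],[s,-c,0],[0,0,-1.]]))
    sh=R0.inv().apply(np.array([x,y,z])-o["tcp_pos"])*1e3
    print((x,y,z,psi),"shift",sh.round(1).tolist(),"turn",(R0.inv()*T).as_rotvec().round(3).tolist())
for a in sys.argv[1:]: plan(*map(float,a.split(",")))
if __name__=="__main__":
    o=r.get_obs(); print(o["clock"],o["tcp_pos"].round(4),o["joints"].round(2),(o["grip_width"]*1e3).round(1))
E
python3 mv.py .42,-.14,.2,.262 .42,-.14,.09,.262
```

```text
(0.42, -0.14, 0.2, 0.262) shift [316.1, -364.5, 9.0] turn [-0.001, 0.0, 0.192]
(0.42, -0.14, 0.09, 0.262) shift [316.1, -364.4, 119.0] turn [-0.001, 0.0, 0.192]Traceback (most recent call last):
  File "mv.py", line 11, in <module>
    o=r.get_obs(); print(o["clock"],o["tcp_pos"].round(4),o["joints"].round(2),(o["grip_width"]*1e3).round(1))
                                                                               ^^^^^^^^^^^^^^^^^^^^^^^^^^^
AttributeError: 'float' object has no attribute 'round'
```

Request:
play_rows:
  deltas:
    - [85,[316,-364.5,9],[0,0,0.192]]
    - [85,[316,-364.5,9],[0,0,0.192]]
    - [85,[316,-364.5,9],[0,0,0.192]]
    - [85,[316,-364.5,9],[0,0,0.192]]
    - [85,[316,-364.5,9],[0,0,0.192]]
    - [85,[316,-364.5,9],[0,0,0.192]]
    - [85,[316,-364.5,9],[0,0,0.192]]
    - [85,[316,-364.5,9],[0,0,0.192]]
  squeeze: 40

```text
clock: 1.15
tcp_pos: [0.4202, -0.1373, 0.2001]
orientation: [-3.113, -0.413, 0.0]
contact_force: [0.9, -0.2, 0.2]
grip_width: 0.085
```

```bash
sed -i 's/(o\["grip_width"\]\*1e3).round(1)/round(o["grip_width"]*1e3,1)/' mv.py; python3 mv.py .42,-.14,.006,.262 .42,-.14,.04,.262
```

```text
(0.42, -0.14, 0.006, 0.262) shift [-0.9, 2.8, 194.1] turn [-0.001, 0.0, 0.002]
(0.42, -0.14, 0.04, 0.262) shift [-0.9, 2.8, 160.1] turn [-0.001, 0.0, 0.002]
1.15 [ 0.4202 -0.1373  0.2001] [ 0.38  0.11 -0.22  2.08  0.03  0.95 -1.16] 85.0
```

Request:
play_rows:
  deltas:
    - [85,[-1,2.8,55],[0,0,0]]
    - [85,[-1,2.8,110],[0,0,0]]
    - [85,[-1,2.8,155],[0,0,0]]
    - [85,[-1,2.8,185],[0,0,0]]
    - [85,[-1,2.8,194],[0,0,0]]
    - [85,[-1,2.8,194],[0,0,0]]

```text
clock: 1.9
tcp_pos: [0.4199, -0.1401, 0.0062]
orientation: [-3.113, -0.413, 0.001]
contact_force: [-0.1, -0.2, 0.1]
grip_width: 0.0852
```

Request:
play_rows:
  deltas:
    - [40,[0,0,0],[0,0,0]]
    - [40,[0,0,0],[0,0,0]]
    - [40,[0,0,0],[0,0,0]]
    - [40,[0,0,0],[0,0,0]]
    - [40,[0,0,-4],[0,0,0]]
    - [40,[0,0,-20],[0,0,0]]
    - [40,[0,0,-20],[0,0,0]]

```text
clock: 2.78
tcp_pos: [0.4209, -0.1404, 0.0272]
orientation: [-3.114, -0.413, -0.003]
contact_force: [0.0, 0.3, -1.5]
grip_width: 0.0482
```

```bash
python3 - <<'E'
from h import *
p,d=r.grab_frame("side"); cv2.imwrite("pics/s1.png",cv2.cvtColor(p,cv2.COLOR_RGB2BGR))
E
python3 mv.py .5206,.0848,.1,.262
```

```text
(0.5206, 0.0848, 0.1, 0.262) shift [155.5, -191.2, -73.1] turn [-0.001, -0.001, 0.002]
2.825 [ 0.4204 -0.1402  0.0266] [ 0.34  0.4  -0.19  2.23  0.14  0.53 -1.26] 48.0
```

View pics/s1.png

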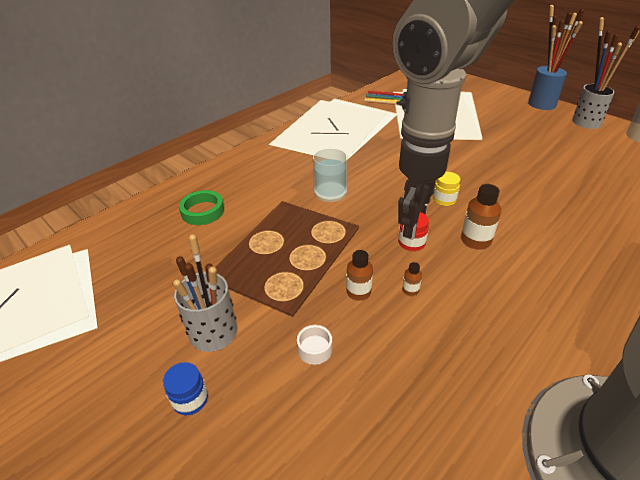

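The side view shows the red pot (413,232) held upright between the fingers.

Request:
play_rows:
  deltas:
    - [40,[0,0,-60],[0,0,0]]
    - [40,[30,-38,-105],[0,0,0]]
    - [40,[70,-85,-105],[0,0,0]]
    - [40,[110,-134,-105],[0,0,0]]
    - [40,[145,-178,-105],[0,0,0]]
    - [40,[155.5,-191,-105],[0,0,0]]
    - [40,[155.5,-191,-80],[0,0,0]]
    - [40,[155.5,-191,-40],[0,0,0]]

```text
clock: 3.82
tcp_pos: [0.5214, 0.0843, 0.0666]
orientation: [-3.114, -0.413, -0.004]
contact_force: [1.5, -0.3, -1.8]
grip_width: 0.0481
```

```bash
python3 - <<'E'
from h import *
p,d=r.grab_frame("top"); x,y=map(int,pix("top",[.5206,.0848,.06])); cv2.imwrite("pics/t1.png",cv2.cvtColor(cv2.resize(p[y-70:y+70,x-90:x+90],None,fx=4,fy=4),cv2.COLOR_RGB2BGR))
E
python3 mv.py .5206,.0848,.015,.262
```

```text
(0.5206, 0.0848, 0.015, 0.262) shift [4.0, -0.8, 46.1] turn [-0.001, 0.006, 0.001]
3.875 [0.5172 0.083  0.0611] [-0.04  0.45 -0.3   2.02  0.2   0.71 -1.76] 47.9
```

Request:
play_rows:
  deltas:
    - [40,[4,-1,30],[0,0.006,0]]
    - [40,[4,-1,41],[0,0.006,0]]
    - [40,[4,-1,44],[0,0.006,0]]
    - [40,[4,-1,45],[0,0.006,0]]
    - [40,[4,-1,45],[0,0.006,0]]

```text
clock: 4.5
tcp_pos: [0.5212, 0.0851, 0.0171]
orientation: [-3.114, -0.412, -0.002]
contact_force: [0.7, 0.4, -0.8]
grip_width: 0.0477
```

```bash
python3 mv.py .5206,.0848,.0145,.262;python3 -c "
from h import *
print(r.get_obs()['contact_force'])"
```

```text
(0.5206, 0.0848, 0.0145, 0.262) shift [-0.7, 0.1, 2.6] turn [-0.001, -0.001, 0.001]
4.5 [0.5212 0.0851 0.0171] [-0.06  0.52 -0.27  2.03  0.24  0.61 -1.8 ] 47.7
[ 0.70911674  0.40083642 -0.81826007]
```

Request:
play_rows:
  deltas:
    - [40,[-0.7,0,2.6],[0,0,0]]
    - [40,[-0.7,0,2.6],[0,0,0]]
    - [64,[-0.7,0,2.6],[0,0,0]]
    - [64,[-0.7,0,2.6],[0,0,0]]
    - [64,[-0.7,0,-10],[0,0,0]]
    - [64,[-0.7,0,-60],[0,0,0]]
    - [85,[-0.7,0,-120],[0,0,0]]
    - [85,[-0.7,0,-180],[0,0,0]]

```text
clock: 5.5
tcp_pos: [0.52, 0.0847, 0.1997]
orientation: [-3.113, -0.413, -0.002]
contact_force: [1.2, 0.0, 0.3]
grip_width: 0.0851
```

```bash
python3 mv.py .465,.309,.22,-.927
```

```text
(0.465, 0.309, 0.22, -0.927) shift [5.4, -230.8, -20.1] turn [-0.002, -0.001, 1.191]
5.5 [0.52   0.0847 0.1997] [ 0.01  0.27 -0.34  1.9   0.11  0.99 -1.69] 85.1
```

Request:
play_rows:
  deltas:
    - [85,[1,-30,-22],[0,0,0.16]]
    - [85,[2,-65,-22],[0,0,0.33]]
    - [85,[3,-100,-22],[0,0,0.5]]
    - [85,[4,-135,-22],[0,0,0.67]]
    - [85,[5,-170,-22],[0,0,0.84]]
    - [85,[5,-205,-22],[0,0,1.01]]
    - [85,[5.4,-231,-20],[0,0,1.19]]
    - [85,[5.4,-231,-20],[0,0,1.191]]

```text
clock: 6.5
tcp_pos: [0.4672, 0.2907, 0.2102]
orientation: [2.865, -1.241, -0.028]
contact_force: [-0.2, -0.2, -0.9]
grip_width: 0.0848
```

```bash
python3 - <<'E'
from h import *
p,d=r.grab_frame("top"); T=(.5206,.0848)
c,e,a=blob(p,*LIM["red"],pix("top",[*T,.063]),28); print("red",c,e,ray("top",c,.063), height("top",d,c))
cv2.imwrite("pics/t2.png",cv2.cvtColor(p,cv2.COLOR_RGB2BGR))
E
python3 mv.py .465,.309,.006,-.927
```

```text
red [270.68527222 224.96511841] [29.19307327 29.84649467] [0.51885107 0.08291582 0.063     ] [0.51879967 0.08284161 0.06373853]
(0.465, 0.309, 0.006, -0.927) shift [-11.0, -14.8, 204.0] turn [0.025, 0.006, 0.11]
6.55 [0.4664 0.2932 0.2103] [-0.98  0.3   0.39  1.85 -0.13  1.04 -2.93] 85.0
```

View pics/t2.png

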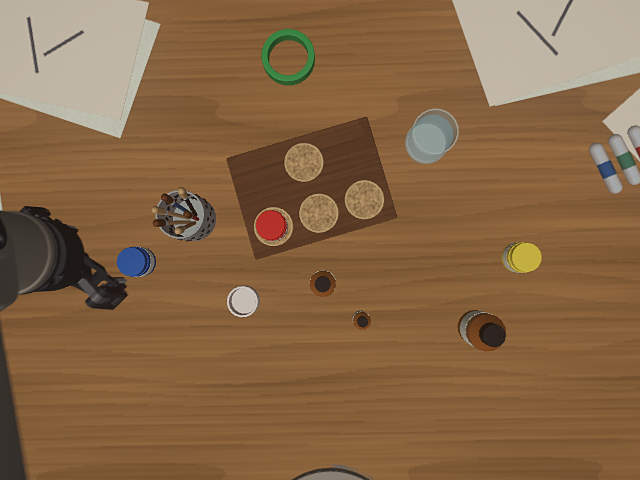

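The red pot now stands inside its round at px (271,225), about 2 mm from the centre. Joint 7 is nearly at its limit, so I'll use a yaw of -0.5 for blue.

```bash
python3 mv.py .4655,.3085,.2,-.5 .4655,.3085,.006,-.5
```

```text
(0.4655, 0.3085, 0.2, -0.5) shift [-11.7, -10.1, 10.1] turn [0.023, 0.011, -0.317]
(0.4655, 0.3085, 0.006, -0.5) shift [-10.3, -14.9, 204.0] turn [0.023, 0.011, -0.317]
6.55 [0.4664 0.2932 0.2103] [-0.98  0.3   0.39  1.85 -0.13  1.04 -2.93] 85.0
```

Request:
play_rows:
  deltas:
    - [85,[-5,-5,5],[0.023,0.011,-0.16]]
    - [85,[-11.7,-10,10],[0.023,0.011,-0.317]]
    - [85,[-11.7,-10,10],[0.023,0.011,-0.317]]
    - [85,[-11.7,-10,30],[0.023,0.011,-0.317]]
    - [85,[-11.5,-11.5,70],[0.023,0.011,-0.317]]
    - [85,[-11.2,-12.5,110],[0.023,0.011,-0.317]]
    - [85,[-11.2,-12.5,110],[0.023,0.011,-0.317]]

```text
clock: 7.42
tcp_pos: [0.4637, 0.3065, 0.0981]
orientation: [3.038, -0.781, -0.006]
contact_force: [0.1, 0.2, 0.3]
grip_width: 0.0851
```

```bash
python3 mv.py .4655,.3085,.006,-.5
```

```text
(0.4655, 0.3085, 0.006, -0.5) shift [0.8, -3.1, 92.1] turn [0.006, 0.003, -0.003]
7.425 [0.4637 0.3065 0.0981] [-0.91  0.43  0.27  1.95 -0.16  0.79 -2.63] 85.1
```

Request:
play_rows:
  deltas:
    - [85,[0.8,-3,45],[0.006,0.003,0]]
    - [85,[0.8,-3,80],[0.006,0.003,0]]
    - [85,[0.8,-3,92],[0.006,0.003,0]]
    - [85,[0.8,-3,92],[0.006,0.003,0]]
    - [40,[0.8,-3,92],[0.006,0.003,0]]
    - [40,[0.8,-3,92],[0.006,0.003,0]]
    - [40,[0.8,-3,92],[0.006,0.003,0]]
    - [40,[0.8,-3,92],[0.006,0.003,0]]

```text
clock: 8.43
tcp_pos: [0.4664, 0.3093, 0.0079]
orientation: [-3.04, 0.782, -0.003]
contact_force: [-1.3, -1.7, 10.2]
grip_width: 0.0483
```

```bash
python3 mv.py .4655,.3085,.23,-.5 .5623,-.07,.23,.262 .5623,-.07,.015,.262
```

```text
(0.4655, 0.3085, 0.23, -0.5) shift [-0.2, 0.4, -222.1] turn [-0.003, -0.001, -0.003]
(0.5623, -0.07, 0.23, 0.262) shift [267.2, 285.3, -222.6] turn [-0.002, -0.002, -0.765]
(0.5623, -0.07, 0.015, 0.262) shift [267.0, 285.9, -7.6] turn [-0.002, -0.002, -0.765]
8.425 [0.4664 0.3093 0.0079] [-0.87  0.57  0.22  1.99 -0.21  0.6  -2.58] 48.3
```

Request:
play_rows:
  deltas:
    - [40,[0,0,-30],[0,0,0]]
    - [40,[0,0,-90],[0,0,0]]
    - [40,[0,0,-150],[0,0,0]]
    - [40,[0,0,-205],[0,0,0]]
    - [40,[0,0,-222],[0,0,-0.05]]
    - [40,[35,38,-222],[0,0,-0.2]]
    - [40,[75,80,-222],[0,0,-0.35]]
    - [40,[115,123,-222],[0,0,-0.5]]

```text
clock: 9.43
tcp_pos: [0.5074, 0.144, 0.2304]
orientation: [-3.139, -0.004, -0.005]
contact_force: [0.8, 0.1, -0.9]
grip_width: 0.0482
```

```bash
python3 mv.py .5623,-.07,.2,.262 .5623,-.07,.1,.262
```

```text
(0.5623, -0.07, 0.2, 0.262) shift [54.3, 214.2, 30.0] turn [-0.002, -0.004, -0.26]
(0.5623, -0.07, 0.1, 0.262) shift [54.0, 214.5, 130.0] turn [-0.002, -0.004, -0.26]
9.425 [0.5074 0.144  0.2304] [-0.67  0.21  0.33  1.9  -0.08  1.04 -1.88] 48.2
```

Request:
play_rows:
  deltas:
    - [40,[14,54,0],[0,0,-0.1]]
    - [40,[28,110,5],[0,0,-0.2]]
    - [40,[42,165,20],[0,0,-0.26]]
    - [40,[52,205,50],[0,0,-0.26]]
    - [40,[54,214,90],[0,0,-0.26]]
    - [40,[54,214.5,130],[0,0,-0.26]]
    - [40,[54,214.5,160],[0,0,-0.26]]
    - [40,[54,214.5,170],[0,0,-0.26]]

```text
clock: 10.42
tcp_pos: [0.5613, -0.0697, 0.0588]
orientation: [-3.112, -0.41, -0.002]
contact_force: [-0.3, -0.1, 0.1]
grip_width: 0.0477
```

```bash
python3 mv.py .5623,-.07,.016,.262
```

```text
(0.5623, -0.07, 0.016, 0.262) shift [0.9, 0.7, 42.8] turn [-0.003, -0.001, 0.0]
10.425 [ 0.5613 -0.0697  0.0588] [-0.24  0.51  0.34  1.96 -0.25  0.71 -1.06] 47.7
```

Request:
play_rows:
  deltas:
    - [40,[1,0.7,25],[0,0,0]]
    - [40,[1,0.7,36],[0,0,0]]
    - [40,[1,0.7,40],[0,0,0]]
    - [40,[1,0.7,42],[0,0,0]]
    - [40,[1,0.7,43],[0,0,0]]
    - [40,[1,0.7,43],[0,0,0]]

```text
clock: 11.18
tcp_pos: [0.5628, -0.07, 0.0162]
orientation: [-3.112, -0.411, -0.003]
contact_force: [0.3, -0.1, 0.5]
grip_width: 0.0477
```

```bash
python3 mv.py .5623,-.07,.016,.262
```

```text
(0.5623, -0.07, 0.016, 0.262) shift [-0.4, -0.1, 0.2] turn [-0.002, -0.002, 0.0]
11.175 [ 0.5628 -0.07    0.0162] [-0.22  0.58  0.3   1.97 -0.29  0.63 -1.04] 47.7
```

Request:
play_rows:
  deltas:
    - [40,[0,0,0.5],[0,0,0]]
    - [64,[0,0,0.5],[0,0,0]]
    - [64,[0,0,0.5],[0,0,0]]
    - [64,[0,0,-10],[0,0,0]]
    - [64,[0,0,-60],[0,0,0]]
    - [85,[0,0,-120],[0,0,0]]
    - [85,[0,0,-175],[0,0,0]]
    - [85,[0,0,-175],[0,0,0]]

```text
clock: 12.18
tcp_pos: [0.5657, -0.0711, 0.1966]
orientation: [-3.113, -0.41, -0.018]
contact_force: [0.5, -0.6, -0.3]
grip_width: 0.0853
```

```bash
python3 mv.py .4585,-.32,.19,-.1 .4585,-.32,.19,.262
```

```text
(0.4585, -0.32, 0.19, -0.1) shift [-168.0, 212.7, 4.6] turn [-0.002, -0.012, 0.362]
(0.4585, -0.32, 0.19, 0.262) shift [-168.0, 212.7, 4.6] turn [-0.0, -0.012, -0.0]
12.175 [ 0.5657 -0.0711  0.1966] [-0.31  0.33  0.41  1.86 -0.16  0.98 -1.14] 85.3
```

Request:
play_rows:
  deltas:
    - [85,[-25,32,0],[0,0,-0.14]]
    - [85,[-55,70,0],[0,0,-0.29]]
    - [85,[-90,114,0],[0,0,-0.44]]
    - [85,[-125,158,3],[0,0,-0.6]]
    - [85,[-155,196,4],[0,0,-0.75]]
    - [85,[-168,213,5],[0,-0.012,-0.9]]
    - [85,[-168,213,30],[0,-0.012,-1.038]]
    - [85,[-168,213,60],[0,-0.012,-1.038]]

```text
clock: 13.18
tcp_pos: [0.4588, -0.3205, 0.1339]
orientation: [2.496, 1.898, 0.0]
contact_force: [0.5, 0.8, 0.1]
grip_width: 0.0852
```

```bash
python3 - <<'E'
from h import *
p,d=r.grab_frame("top"); T=(.5623,-.07)
c,e,a=blob(p,*LIM["blue"],pix("top",[*T,.063]),28); print("blue",c,e,ray("top",c,.063), height("top",d,c))
E
python3 mv.py .4585,-.32,.006,1.3
```

```text
blue [365.67068481 196.78890991] [29.04482841 30.12394905] [ 0.56012939 -0.06938713  0.063     ] [ 0.55996829 -0.0692946   0.06440468]
(0.4585, -0.32, 0.006, 1.3) shift [-0.5, 2.5, 123.7] turn [-0.002, 0.002, -0.0]
13.225 [ 0.4565 -0.3187  0.1297] [ 0.26  0.39  0.3   1.93 -0.15  0.85  0.36] 84.8
```

Request:
play_rows:
  deltas:
    - [85,[-0.5,2.5,60],[0,0,0]]
    - [85,[-0.5,2.5,105],[0,0,0]]
    - [85,[-0.5,2,124],[0,0,0]]
    - [85,[-0.5,2,124],[0,0,0]]
    - [40,[-0.5,2,124],[0,0,0]]
    - [40,[-0.5,2,124],[0,0,0]]
    - [40,[-0.5,2,124],[0,0,0]]
    - [40,[-0.5,2,124],[0,0,0]]

```text
clock: 14.22
tcp_pos: [0.4593, -0.3207, 0.0078]
orientation: [2.499, 1.899, -0.002]
contact_force: [-1.3, 0.9, 8.2]
grip_width: 0.0479
```

```bash
python3 mv.py .5414,.0076,.18,1.833
```

```text
(0.5414, 0.0076, 0.18, 1.833) shift [337.8, -8.6, -173.1] turn [0.0, 0.003, -0.533]
14.225 [ 0.4593 -0.3207  0.0078] [ 0.31  0.57  0.24  1.99 -0.23  0.6   0.43] 47.9
```

Request:
play_rows:
  deltas:
    - [40,[0,0,-30],[0,0,0]]
    - [40,[0,0,-85],[0,0,0]]
    - [40,[30,0,-130],[0,0,-0.1]]
    - [40,[80,-2,-150],[0,0,-0.2]]
    - [40,[140,-4,-150],[0,0,-0.3]]
    - [40,[200,-5,-150],[0,0,-0.4]]
    - [40,[260,-7,-150],[0,0,-0.5]]
    - [40,[310,-8,-150],[0,0,-0.533]]

```text
clock: 15.22
tcp_pos: [0.5349, -0.0168, 0.1581]
orientation: [1.907, 2.493, -0.001]
contact_force: [1.3, 0.3, -0.7]
grip_width: 0.0477
```

```bash
python3 mv.py .5414,.0076,.1,1.833
```

```text
(0.5414, 0.0076, 0.1, 1.833) shift [22.1, 12.5, 58.0] turn [0.001, 0.003, 0.003]
15.225 [ 0.5349 -0.0168  0.1581] [-0.16  0.3   0.09  1.95 -0.03  0.89  0.21] 47.7
```

Request:
play_rows:
  deltas:
    - [40,[22,12.5,15],[0,0,0]]
    - [40,[22,12.5,50],[0,0,0]]
    - [40,[22,12.5,75],[0,0,0]]
    - [40,[22,12.5,75],[0,0,0]]

```text
clock: 15.72
tcp_pos: [0.54, 0.0074, 0.0822]
orientation: [1.908, 2.495, -0.005]
contact_force: [-0.7, 0.3, 0.1]
grip_width: 0.0477
```

```bash
python3 mv.py .5414,.0076,.016,1.833
```

```text
(0.5414, 0.0076, 0.016, 1.833) shift [0.0, 1.5, 66.2] turn [-0.002, 0.003, 0.003]
15.725 [0.54   0.0074 0.0822] [-0.19  0.42  0.07  1.99 -0.04  0.73  0.17] 47.7
```

Request:
play_rows:
  deltas:
    - [40,[0,1.2,30],[0,0,0]]
    - [40,[0,1.2,52],[0,0,0]]
    - [40,[0,1.2,61],[0,0,0]]
    - [40,[0,1.2,64.5],[0,0,0]]
    - [40,[0,1.2,66],[0,0,0]]
    - [40,[0,1.2,66.4],[0,0,0]]
    - [40,[0,1.2,66.4],[0,0,0]]

```text
clock: 16.6
tcp_pos: [0.5414, 0.0075, 0.0162]
orientation: [1.908, 2.494, -0.004]
contact_force: [0.4, -0.5, -1.1]
grip_width: 0.0481
```

```bash
python3 mv.py .5414,.0076,.016,1.833
```

```text
(0.5414, 0.0076, 0.016, 1.833) shift [0.1, 0.1, 0.2] turn [-0.001, 0.003, 0.003]
16.6 [0.5414 0.0075 0.0162] [-0.18  0.53  0.06  2.02 -0.05  0.6   0.18] 48.1
```

Request:
play_rows:
  deltas:
    - [40,[0,0,0.8],[0,0,0]]
    - [40,[0,0,0.8],[0,0,0]]
    - [64,[0,0,0.8],[0,0,0]]
    - [64,[0,0,0.8],[0,0,0]]
    - [64,[0,0,-10],[0,0,0]]
    - [64,[0,0,-60],[0,0,0]]
    - [85,[0,0,-120],[0,0,0]]
    - [85,[0,0,-165],[0,0,0]]

```text
clock: 17.6
tcp_pos: [0.542, 0.0079, 0.1845]
orientation: [1.907, 2.492, -0.001]
contact_force: [0.2, -0.7, -0.6]
grip_width: 0.085
```

```bash
python3 mv.py .4244,.0027,.17,1.57
```

```text
(0.4244, 0.0027, 0.17, 1.57) shift [25.8, -114.9, 14.2] turn [0.002, 0.003, 0.266]
17.6 [0.542  0.0079 0.1845] [-0.21  0.28  0.09  1.91 -0.03  0.95  0.16] 85.0
```

Request:
play_rows:
  deltas:
    - [85,[8,-38,5],[0,0,0.1]]
    - [85,[18,-80,10],[0,0,0.2]]
    - [85,[25,-112,14],[0,0,0.266]]
    - [85,[26,-115,14],[0,0,0.266]]
    - [85,[26,-115,40],[0,0,0.266]]
    - [85,[26,-115,60],[0,0,0.266]]
    - [85,[26,-115,60],[0,0,0.266]]

```text
clock: 18.48
tcp_pos: [0.4243, 0.0028, 0.1237]
orientation: [2.22, 2.219, -0.002]
contact_force: [0.0, -0.2, 0.6]
grip_width: 0.085
```

```bash
python3 - <<'E'
from h import *
p,d=r.grab_frame("top"); T=(.5414,.0076)
c,e,a=blob(p,*LIM["yellow"],pix("top",[*T,.063]),28); print("yellow",c,e,ray("top",c,.063), height("top",d,c))
E
python3 mv.py .4244,.0027,.0235,1.57
```

```text
yellow [318.47756958 210.92463684] [29.17273712 29.56453133] [0.53942455 0.00621546 0.063     ] [0.53932385 0.00619719 0.06409368]
(0.4244, 0.0027, 0.0235, 1.57) shift [0.1, -0.8, 101.0] turn [0.002, 0.003, 0.0]
18.525 [0.425  0.0028 0.1245] [-0.26  0.18  0.11  2.22 -0.02  0.74 -0.13] 85.1
```

Request:
play_rows:
  deltas:
    - [85,[1,0.5,40],[0,0,0]]
    - [85,[1,0.5,75],[0,0,0]]
    - [85,[1,0.5,95],[0,0,0]]
    - [85,[1,0.5,101],[0,0,0]]
    - [85,[1,0.5,101],[0,0,0]]

```text
clock: 19.15
tcp_pos: [0.4266, 0.0036, 0.0241]
orientation: [2.219, 2.218, 0.001]
contact_force: [-0.4, -0.0, -1.0]
grip_width: 0.0852
```

```bash
python3 - <<'E'
from h import *
p,d=r.grab_frame("side"); u,v=map(int,pix("side",[.4244,.0027,.06])); cv2.imwrite("pics/s2.png",cv2.cvtColor(cv2.resize(p[v-70:v+70,u-90:u+90],None,fx=4,fy=4),cv2.COLOR_RGB2BGR))
E
python3 mv.py .4255,.0037,.0235,1.57
```

```text
(0.4255, 0.0037, 0.0235, 1.57) shift [0.0, -1.3, 0.9] turn [0.004, 0.002, -0.0]
19.2 [0.4268 0.0037 0.0244] [-0.23  0.38  0.09  2.28 -0.06  0.48 -0.1 ] 85.0
```

View pics/s2.png

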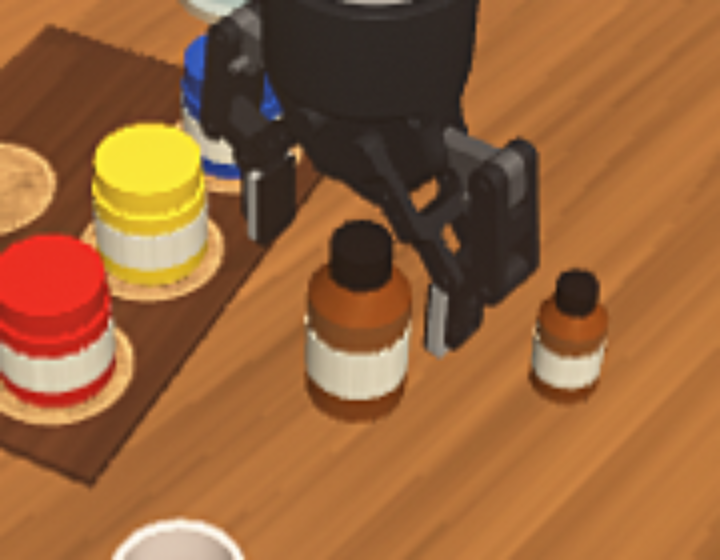

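The middle bottle stands between the open pads with its cap clear of the palm. I'll go 6 mm lower so the pads sit on the straight body.

Request:
play_rows:
  deltas:
    - [85,[0,-1,6],[0.003,0.002,0]]
    - [85,[0,-1,6],[0.003,0.002,0]]
    - [35,[0,-1,6],[0.003,0.002,0]]
    - [35,[0,-1,6],[0.003,0.002,0]]
    - [35,[0,-1,6],[0.003,0.002,0]]
    - [35,[0,-1,6],[0.003,0.002,0]]
    - [35,[0,-1,6],[0.003,0.002,0]]

```text
clock: 20.08
tcp_pos: [0.4257, 0.0036, 0.0187]
orientation: [2.222, 2.22, 0.001]
contact_force: [-2.3, 0.6, 5.5]
grip_width: 0.0409
```

```bash
python3 mv.py .63,.032,.2,1.833
```

```text
(0.63, 0.032, 0.2, 1.833) shift [28.5, 204.4, -181.1] turn [0.001, 0.0, -0.263]
20.075 [0.4257 0.0036 0.0187] [-0.23  0.39  0.08  2.28 -0.07  0.47 -0.09] 40.9
```

Request:
play_rows:
  deltas:
    - [35,[0,0,-20],[0,0,0]]
    - [35,[0,0,-70],[0,0,0]]
    - [35,[0,10,-120],[0,0,-0.05]]
    - [35,[10,55,-140],[0,0,-0.12]]
    - [35,[18,110,-140],[0,0,-0.2]]
    - [35,[24,165,-140],[0,0,-0.263]]
    - [35,[28,200,-135],[0,0,-0.263]]
    - [35,[28.5,204.5,-130],[0,0,-0.263]]

```text
clock: 21.08
tcp_pos: [0.6316, 0.0324, 0.1479]
orientation: [1.911, 2.492, 0.0]
contact_force: [-1.5, -1.0, -2.2]
grip_width: 0.04
```

```bash
python3 mv.py .63,.032,.0272,1.833
```

```text
(0.63, 0.032, 0.0272, 1.833) shift [0.1, -1.8, 120.7] turn [0.001, 0.001, 0.0]
21.075 [0.6316 0.0324 0.1479] [-0.22  0.47  0.09  1.73 -0.05  0.95  0.15] 40.0
```

Request:
play_rows:
  deltas:
    - [35,[0,-1.8,40],[0,0,0]]
    - [35,[0,-1.8,80],[0,0,0]]
    - [35,[0,-1.8,105],[0,0,0]]
    - [35,[0,-1.8,115],[0,0,0]]
    - [35,[0,-1.8,119],[0,0,0]]
    - [35,[0,-1.8,120.5],[0,0,0]]
    - [35,[0,-1.8,120.5],[0,0,0]]

```text
clock: 21.95
tcp_pos: [0.6306, 0.032, 0.0283]
orientation: [1.91, 2.491, 0.002]
contact_force: [0.4, 0.8, -2.1]
grip_width: 0.0406
```

```bash
python3 mv.py .63,.032,.0267,1.833
```

```text
(0.63, 0.032, 0.0267, 1.833) shift [0.2, -0.6, 1.6] turn [0.002, 0.001, 0.0]
21.95 [0.6306 0.032  0.0283] [-0.2   0.62  0.07  1.8  -0.06  0.72  0.16] 40.6
```

Request:
play_rows:
  deltas:
    - [35,[0,-0.6,1.8],[0,0,0]]
    - [35,[0,-0.6,1.8],[0,0,0]]
    - [60,[0,-0.6,1.8],[0,0,0]]
    - [60,[0,-0.6,1.8],[0,0,0]]
    - [60,[0,-0.6,-10],[0,0,0]]
    - [60,[0,-0.6,-60],[0,0,0]]
    - [85,[0,-0.6,-120],[0,0,0]]
    - [85,[0,-0.6,-160],[0,0,0]]

```text
clock: 22.95
tcp_pos: [0.6307, 0.0318, 0.1924]
orientation: [1.909, 2.489, 0.007]
contact_force: [0.1, -1.2, -0.2]
grip_width: 0.0851
```

```bash
python3 mv.py .398,.1375,.17,1.833
```

```text
(0.398, 0.1375, 0.17, 1.833) shift [162.4, -197.5, 21.0] turn [0.006, 0.001, -0.0]
22.95 [0.6307 0.0318 0.1924] [-0.22  0.42  0.1   1.69 -0.04  1.03  0.15] 85.1
```

Request:
play_rows:
  deltas:
    - [85,[30,-37,0],[0,0,0]]
    - [85,[68,-82,5],[0,0,0]]
    - [85,[105,-128,10],[0,0,0]]
    - [85,[142,-173,18],[0,0,0]]
    - [85,[162,-197,22],[0.006,0,0]]
    - [85,[162.4,-197.5,50],[0.006,0,0]]
    - [85,[162.4,-197.5,80],[0.006,0,0]]
    - [85,[162.4,-197.5,80],[0.006,0,0]]

```text
clock: 23.95
tcp_pos: [0.3972, 0.1369, 0.1103]
orientation: [-1.912, -2.493, 0.005]
contact_force: [0.1, 0.2, -0.2]
grip_width: 0.0849
```

```bash
python3 - <<'E'
from h import *
p,d=r.grab_frame("top")
c,e,a=blob(p,*LIM["cap"],pix("top",[.6285,.031,.093]),12); print("bottle",c,e,ray("top",c,.093), height("top",d,c))
E
python3 mv.py .398,.1375,.002,1.833
```

```text
bottle [301.21020508 152.82832336] [14.65961552 16.54940987] [0.62750307 0.03040311 0.093     ] [0.62732894 0.03036323 0.09389451]
(0.398, 0.1375, 0.002, 1.833) shift [0.4, -0.1, 109.3] turn [-0.001, 0.002, -0.0]
24.0 [0.3982 0.1373 0.1113] [-0.47  0.2  -0.01  2.23  0.01  0.71 -0.23] 85.3
```

Request:
play_rows:
  deltas:
    - [85,[0.4,0,45],[0,0,0]]
    - [85,[0.4,0,82],[0,0,0]]
    - [85,[0.4,0,102],[0,0,0]]
    - [85,[0.4,0,109],[0,0,0]]
    - [85,[0.4,0,109],[0,0,0]]
    - [85,[0.4,0,109],[0,0,0]]

```text
clock: 24.75
tcp_pos: [0.3991, 0.1379, 0.0034]
orientation: [1.911, 2.491, 0.001]
contact_force: [0.5, 0.2, -0.5]
grip_width: 0.0852
```

```bash
python3 mv.py .398,.1375,.002,1.833
```

```text
(0.398, 0.1375, 0.002, 1.833) shift [-0.1, -1.1, 1.4] turn [0.001, 0.001, -0.0]
24.75 [0.3991 0.1379 0.0034] [-0.47  0.42 -0.01  2.29  0.02  0.43 -0.24] 85.2
```

Request:
play_rows:
  deltas:
    - [85,[0,-1,1.4],[0,0,0]]
    - [46,[0,-1,1.4],[0,0,0]]
    - [46,[0,-1,1.4],[0,0,0]]
    - [46,[0,-1,1.4],[0,0,0]]
    - [46,[0,-1,1.4],[0,0,0]]
    - [46,[0,-1,1.4],[0,0,0]]
  squeeze: 30

```text
clock: 25.5
tcp_pos: [0.4002, 0.1382, 0.0035]
orientation: [1.911, 2.489, 0.006]
contact_force: [0.7, -1.5, 18.3]
grip_width: 0.0458
```

```bash
python3 mv.py .5414,.0076,.17,1.833
```

```text
(0.5414, 0.0076, 0.17, 1.833) shift [-162.8, 103.5, -165.8] turn [0.005, 0.001, -0.001]
25.5 [0.4002 0.1382 0.0035] [-0.47  0.42 -0.01  2.29  0.02  0.43 -0.24] 45.8
```

Width 45.8 mm is the commanded value, and the dish is 52 mm wide, so something is off. I'll look.

```bash
python3 - <<'E'
from h import *
p,d=r.grab_frame("side"); u,v=map(int,pix("side",[.3966,.1364,.03])); cv2.imwrite("pics/s3.png",cv2.cvtColor(cv2.resize(p[v-70:v+70,u-90:u+90],None,fx=4,fy=4),cv2.COLOR_RGB2BGR))
E
```

View pics/s3.png

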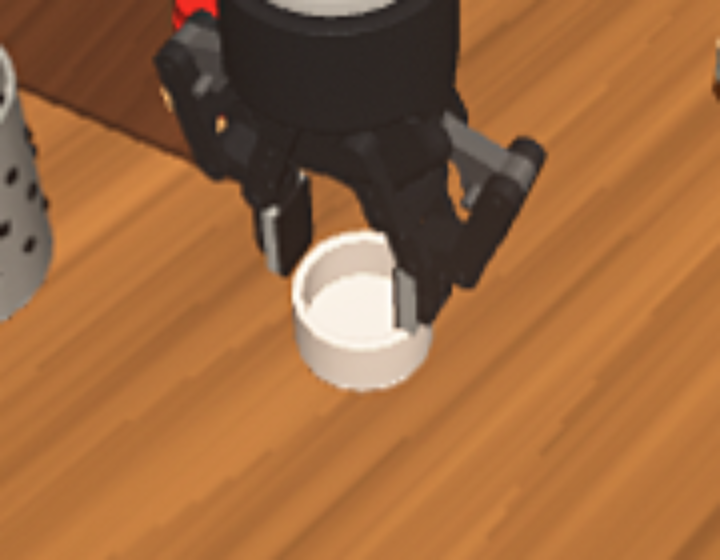

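One finger has gone over the rim into the dish. The dish is still standing upright, so I'll open, lift straight up and re-measure.

Request:
play_rows:
  deltas:
    - [46,[0,0,-10],[0,0,0]]
    - [46,[0,0,-35],[0,0,0]]
    - [46,[0,0,-90],[0,0,0]]
    - [85,[40,60,-150],[0,0,0]]
    - [85,[-40,90,-190],[0,0,0]]
    - [85,[-80,120,-190],[0,0,0]]
    - [85,[-80,120,-190],[0,0,0]]

```text
clock: 26.42
tcp_pos: [0.5387, 0.0889, 0.196]
orientation: [1.914, 2.483, 0.008]
contact_force: [-0.1, -0.2, -0.7]
grip_width: 0.0854
```

```bash
python3 mv.py; python3 - <<'E'
from h import *
p,d=r.grab_frame("top"); cv2.imwrite("pics/t3.png",cv2.cvtColor(cv2.resize(p[120:350,120:440],None,fx=2.5,fy=2.5),cv2.COLOR_RGB2BGR))
c,e,a=blob(p,*LIM["white"],(242,301),40); print(c,e,ray("top",c,.028))
q,_=r.grab_frame("side"); u=pix("side",[*ray("top",c,.028)[:2],.028]); c2,e2,_=blob(q,(0,0,150),(179,60,255),u,30); print(u,c2,e2,ray("side",c2,.02))
for rr in (.010,.026): # depth ring
    P=ray("top",c,.028); print(rr,[height("top",d,pix("top",[P[0]+rr*np.cos(t),P[1]+rr*np.sin(t),.028]),0)[2].round(4) for t in np.arange(0,6.28,.785)])
E
```

```text
26.425 [0.5387 0.0889 0.196 ] [-0.33  0.27  0.06  1.89 -0.02  0.97 -0.  ] 85.4Traceback (most recent call last):
  File "<stdin>", line 3, in <module>
  File "h.py", line 19, in blob
    c=max(cs,key=cv2.contourArea); hull=cv2.convexHull(c); e=cv2.fitEllipse(c)
ValueError: max() iterable argument is empty
```

View pics/t3.png

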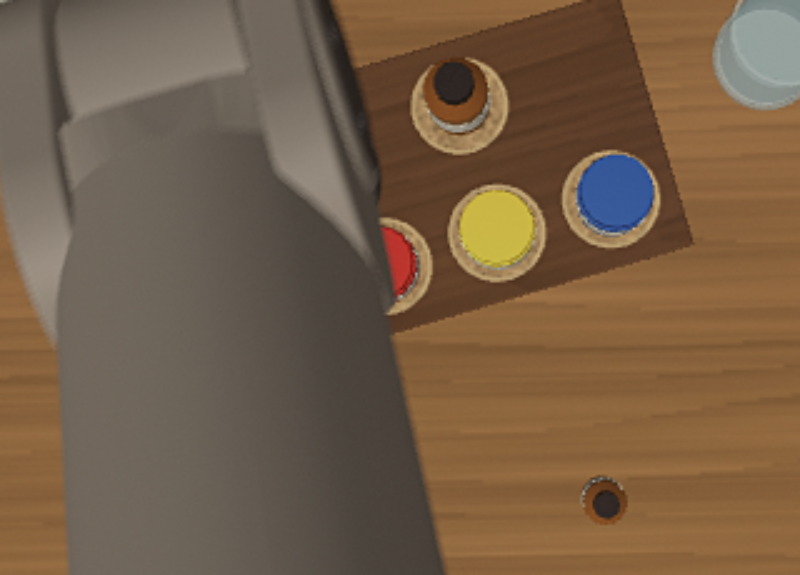

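The arm is hiding the dish. The three pots and the bottle that are in view stand on their rounds. I'll move the arm aside.

```bash
python3 mv.py .45,-.2,.2,1.833
```

```text
(0.45, -0.2, 0.2, 1.833) shift [-255.6, -159.8, -4.6] turn [0.009, 0.003, -0.006]
26.475 [0.54   0.0877 0.1962] [-0.33  0.28  0.07  1.89 -0.02  0.97 -0.  ] 85.1
```

Request:
play_rows:
  deltas:
    - [85,[-50,-30,-4],[0,0,0]]
    - [85,[-100,-60,-4],[0,0,0]]
    - [85,[-150,-90,-4],[0,0,0]]
    - [85,[-200,-125,-4],[0,0,0]]
    - [85,[-250,-155,-4],[0,0,0]]
    - [85,[-255,-160,-4],[0,0,0]]

```text
clock: 27.22
tcp_pos: [0.4473, -0.2032, 0.1994]
orientation: [1.924, 2.474, 0.007]
contact_force: [1.2, 0.9, 0.5]
grip_width: 0.0848
```

```bash
python3 mv.py .43,.13,.2,1.833; python3 - <<'E'
from h import *
p,d=r.grab_frame("top"); cv2.imwrite("pics/t4.png",cv2.cvtColor(cv2.resize(p[180:340,180:400],None,fx=3.5,fy=3.5),cv2.COLOR_RGB2BGR))
c,e,a=blob(p,*LIM["white"],(242,301),40); P=ray("top",c,.028); print(c,e,P,np.hypot(*P[:2]))
for rr in (.010,.024): 
    print(rr,[height("top",d,pix("top",[P[0]+rr*np.cos(t),P[1]+rr*np.sin(t),.028]),0)[2].round(4) for t in np.arange(0,6.28,.785)])
for n,T in (("red",(.5206,.0848)),("yellow",(.5414,.0076)),("blue",(.5623,-.07))):
    c,e,a=blob(p,*LIM[n],pix("top",[*T,.063]),28); print(n,((ray("top",c,.063)[:2]-T)*1e3).round(1))
E
```

```text
(0.43, 0.13, 0.2, 1.833) shift [327.2, 65.3, -1.1] turn [0.008, 0.003, -0.013]
27.225 [ 0.4473 -0.2032  0.1994] [ 0.08  0.18  0.25  2.02 -0.06  0.95  0.61] 84.8
[241.92951965 301.24765015] [29.8014164  30.22826385] [0.39649207 0.136311   0.028     ] 0.4192691815837974
0.01 [np.float64(0.0102), np.float64(0.0062), np.float64(0.0048), np.float64(0.0036), np.float64(0.0041), np.float64(0.0041), np.float64(0.0034), np.float64(0.0057)]
0.024 [np.float64(0.0307), np.float64(0.028), np.float64(0.0281), np.float64(0.0316), np.float64(0.0298), np.float64(0.0273), np.float64(0.0285), np.float64(0.0312)]
red [-1.7 -1.9]
yellow [-2.  -1.4]
blue [-2.2  0.6]
```

View pics/t4.png

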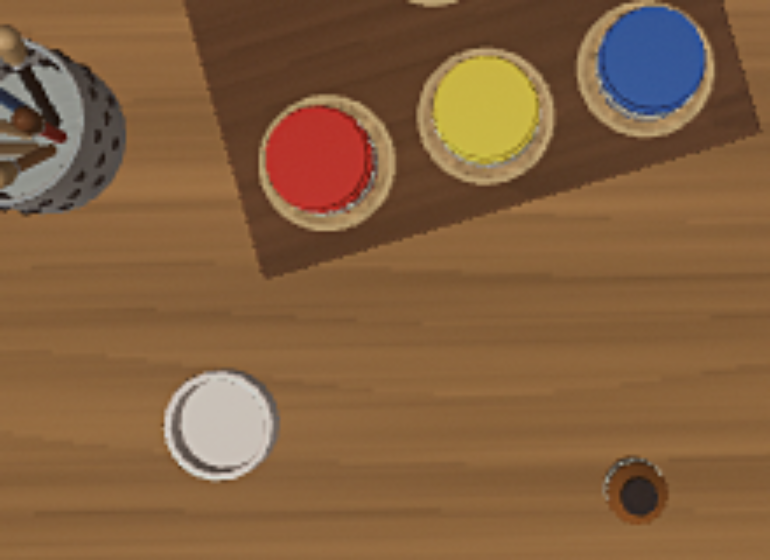

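The dish hasn't moved: (0.3965, 0.1363), flat, rim at 28–30 mm. The pads had closed on top of the rim, so the tips sit about 24 mm behind the TCP at this opening. I'll go about 15 mm lower and take it outside the wall.

```bash
python3 mv.py .398,.1375,.1,1.833
```

```text
(0.398, 0.1375, 0.1, 1.833) shift [341.1, 35.2, 98.7] turn [0.008, 0.003, -0.011]
27.275 [ 0.4478 -0.2016  0.1993] [ 0.08  0.18  0.25  2.02 -0.06  0.95  0.61] 85.3
```

Request:
play_rows:
  deltas:
    - [85,[50,5,0],[0.008,0.003,0]]
    - [85,[110,11,0],[0.008,0.003,0]]
    - [85,[170,17,0],[0.008,0.003,0]]
    - [85,[230,23,0],[0.008,0.003,0]]
    - [85,[290,30,10],[0.008,0.003,-0.01]]
    - [85,[335,34,40],[0.008,0.003,-0.01]]
    - [85,[341,35,80],[0.008,0.003,-0.011]]
    - [85,[341,35,99],[0.008,0.003,-0.011]]

```text
clock: 28.28
tcp_pos: [0.3954, 0.1398, 0.098]
orientation: [-1.903, -2.496, 0.002]
contact_force: [0.6, -0.5, -0.4]
grip_width: 0.0849
```

```bash
python3 mv.py .398,.1375,-.012,1.833
```

```text
(0.398, 0.1375, -0.012, 1.833) shift [-3.0, 2.2, 109.9] turn [-0.003, -0.001, 0.006]
28.275 [0.3954 0.1398 0.098 ] [-0.41  0.23 -0.09  2.24  0.03  0.68 -0.25] 84.9
```

Request:
play_rows:
  deltas:
    - [85,[-3,2,45],[0,0,0]]
    - [85,[-3,2,82],[0,0,0]]
    - [85,[-3,2,98],[0,0,0]]
    - [85,[-3,2,105],[0,0,0]]
    - [85,[-3,2,109],[0,0,0]]
    - [85,[-3,2,110],[0,0,0]]

```text
clock: 29.02
tcp_pos: [0.398, 0.138, -0.0117]
orientation: [-1.903, -2.497, 0.001]
contact_force: [0.0, -0.1, -0.3]
grip_width: 0.0849
```

```bash
python3 mv.py .398,.1375,-.012,1.833; python3 - <<'E'
from h import *
p,d=r.grab_frame("side"); u,v=map(int,pix("side",[.3966,.1364,.03])); cv2.imwrite("pics/s4.png",cv2.cvtColor(cv2.resize(p[v-70:v+70,u-90:u+90],None,fx=4,fy=4),cv2.COLOR_RGB2BGR))
E
```

```text
(0.398, 0.1375, -0.012, 1.833) shift [-0.5, -0.2, 0.3] turn [-0.002, -0.001, 0.006]
29.025 [ 0.398   0.138  -0.0117] [-0.42  0.45 -0.07  2.29  0.07  0.4  -0.28] 84.9
```

View pics/s4.png

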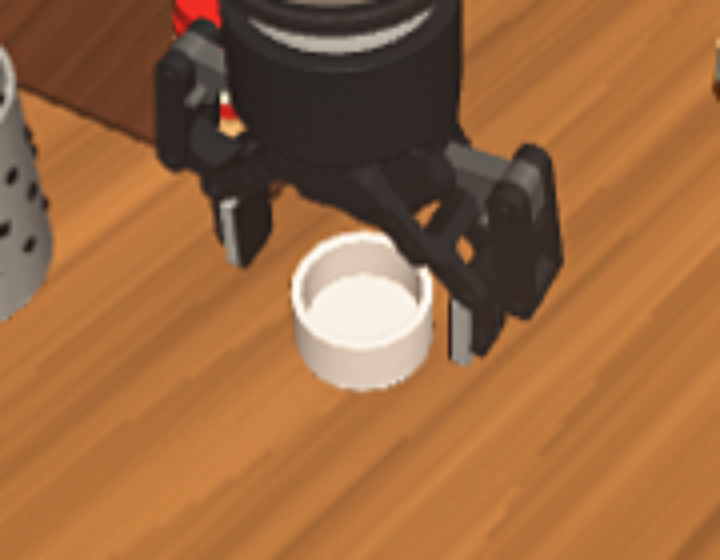

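The dish now sits between the pads, which reach below its rim, and nothing is touching. Closing.

Request:
play_rows:
  deltas:
    - [60,[0,0,0],[0,0,0]]
    - [60,[0,0,0],[0,0,0]]
    - [44,[0,0,0],[0,0,0]]
    - [44,[0,0,0],[0,0,0]]
    - [44,[0,0,0],[0,0,0]]
    - [44,[0,0,0],[0,0,0]]

```text
clock: 29.82
tcp_pos: [0.3983, 0.1379, -0.011]
orientation: [-1.903, -2.497, 0.0]
contact_force: [-0.5, -1.2, 10.3]
grip_width: 0.0509
```

```bash
python3 mv.py .5414,.0076,.13,1.833
```

```text
(0.5414, 0.0076, 0.13, 1.833) shift [-163.4, 103.2, -141.3] turn [-0.001, -0.001, 0.006]
29.825 [ 0.3983  0.1379 -0.011 ] [-0.42  0.45 -0.07  2.29  0.07  0.4  -0.28] 50.9
```

Request:
play_rows:
  deltas:
    - [44,[0,0,-20],[0,0,0]]
    - [44,[0,0,-70],[0,0,0]]
    - [44,[-10,6,-120],[0,0,0]]
    - [44,[-50,32,-145],[0,0,0]]
    - [44,[-100,63,-145],[0,0,0]]
    - [44,[-145,92,-145],[0,0,0]]
    - [44,[-163,103,-140],[0,0,0.006]]
    - [44,[-163,103,-135],[0,0,0.006]]

```text
clock: 30.82
tcp_pos: [0.5411, 0.0069, 0.123]
orientation: [-1.913, -2.489, 0.002]
contact_force: [-0.5, 0.1, -1.1]
grip_width: 0.051
```

```bash
python3 mv.py .5414,.007,.053,1.833
```

```text
(0.5414, 0.007, 0.053, 1.833) shift [-0.1, 0.5, 70.0] turn [-0.002, -0.001, -0.002]
30.825 [0.5411 0.0069 0.123 ] [-0.14  0.36  0.01  1.96 -0.01  0.82  0.14] 51.0
```

Request:
play_rows:
  deltas:
    - [44,[0,0,30],[0,0,0]]
    - [44,[0,0,52],[0,0,0]]
    - [44,[0,0.3,62],[0,0,0]]
    - [44,[0,0.3,67],[0,0,0]]
    - [44,[0,0.3,69.5],[0,0,0]]
    - [44,[0,0.3,70],[0,0,0]]
    - [44,[0,0.3,70],[0,0,0]]

```text
clock: 31.7
tcp_pos: [0.5416, 0.007, 0.0534]
orientation: [-1.914, -2.489, 0.001]
contact_force: [-0.1, 0.4, -0.6]
grip_width: 0.0509
```

```bash
python3 mv.py .5414,.007,.052,1.833;python3 - <<'E'
from h import *
p,d=r.grab_frame("side"); u,v=map(int,pix("side",[.5414,.0076,.06])); cv2.imwrite("pics/s5.png",cv2.cvtColor(cv2.resize(p[v-55:v+55,u-70:u+70],None,fx=5,fy=5),cv2.COLOR_RGB2BGR))
E
```

```text
(0.5414, 0.007, 0.052, 1.833) shift [0.0, -0.2, 1.4] turn [-0.001, -0.001, -0.002]
31.7 [0.5416 0.007  0.0534] [-0.13  0.47  0.01  2.   -0.01  0.68  0.14] 50.9
```

View pics/s5.png

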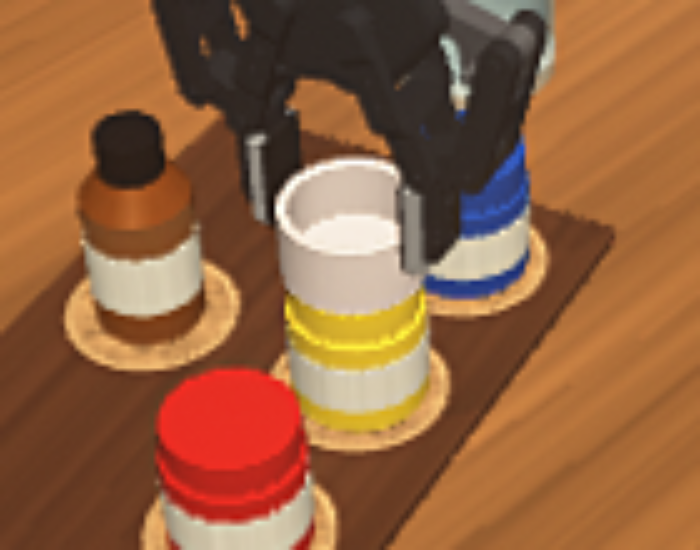

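The dish is level and centred just above the yellow lid. I'll lower it the last millimetre and release.

Request:
play_rows:
  deltas:
    - [44,[0,0,1.4],[0,0,0]]
    - [44,[0,0,1.4],[0,0,0]]
    - [56,[0,0,1.4],[0,0,0]]
    - [64,[0,0,1.4],[0,0,0]]
    - [66,[0,0,1.4],[0,0,0]]
    - [66,[0,0,-15],[0,0,0]]
    - [66,[0,0,-60],[0,0,0]]
    - [85,[0,0,-120],[0,0,0]]

```text
clock: 32.75
tcp_pos: [0.5408, 0.0069, 0.1748]
orientation: [-1.913, -2.488, 0.003]
contact_force: [1.4, 0.1, -0.8]
grip_width: 0.0816
```

```bash
python3 mv.py .45,-.25,.22,1.833
```

```text
(0.45, -0.25, 0.22, 1.833) shift [-224.9, -153.9, -45.0] turn [-0.003, -0.001, -0.002]
32.75 [0.5408 0.0069 0.1748] [-0.14  0.3   0.02  1.91 -0.01  0.94  0.14] 81.6
```

Request:
play_rows:
  deltas:
    - [85,[0,0,-45],[0,0,0]]
    - [85,[-50,-34,-45],[0,0,0]]
    - [85,[-100,-68,-45],[0,0,0]]
    - [85,[-150,-103,-45],[0,0,0]]
    - [85,[-200,-137,-45],[0,0,0]]
    - [85,[-225,-154,-45],[0,0,0]]
    - [85,[-225,-154,-45],[0,0,0]]

```text
clock: 33.62
tcp_pos: [0.4487, -0.2529, 0.2212]
orientation: [-1.921, -2.484, 0.003]
contact_force: [-0.5, -0.2, 0.0]
grip_width: 0.0849
```

```bash
python3 - <<'E'
from h import *
p,d=r.grab_frame("top"); q,_=r.grab_frame("side")
for n,T in (("red",(.5206,.0848)),("blue",(.5623,-.07))):
    c,e,a=blob(p,*LIM[n],pix("top",[*T,.063]),28); print(n,((ray("top",c,.063)[:2]-T)*1e3).round(1),height("top",d,c)[2])
c,e,a=blob(p,*LIM["white"],pix("top",[.5414,.0076,.091]),24); P=ray("top",c,.091); print("dish",P,e,((P[:2]-[.5394,.0062])*1e3).round(1))
c,e,a=blob(p,*LIM["cap"],pix("top",[.6285,.031,.093]),12); print("bottle",((ray("top",c,.093)[:2]-[.6285,.031])*1e3).round(1),height("top",d,c)[2])
# side view check of lids
for n,T in (("red",(.5206,.0848)),("blue",(.5623,-.07))):
    c,e,a=blob(q,*LIM[n],pix("side",[*T,.05]),32); print(n,"side",c,pix("side",[*T,.063]))
o=np.hstack([cv2.resize(p[100:270,140:470],(800,412))]); s=cv2.resize(q[180:360,150:410],None,fx=1,fy=1)
im=np.full((600,800,3),0,np.uint8); im[:300,:]=cv2.resize(p[100:265,100:540],(800,300)); im[300:,:433]=cv2.resize(q[170:350,150:410],(433,300)); cv2.imwrite("pics/end.png",cv2.cvtColor(im,cv2.COLOR_RGB2BGR))
E
```

```text
red [-1.7 -1.9] 0.06452472145659516
blue [-2.2  0.6] 0.06412259203693685
dish [0.54102726 0.00594358 0.091     ] [31.95375633 32.43827438] [ 1.6 -0.3]
bottle [-1.  -0.6] 0.0938695175902243
red side [281.78186035 268.47479248] [281.49058729 262.57827266]
blue side [329.06201172 213.66897583] [328.27567788 208.64336319]
```

View pics/end.png

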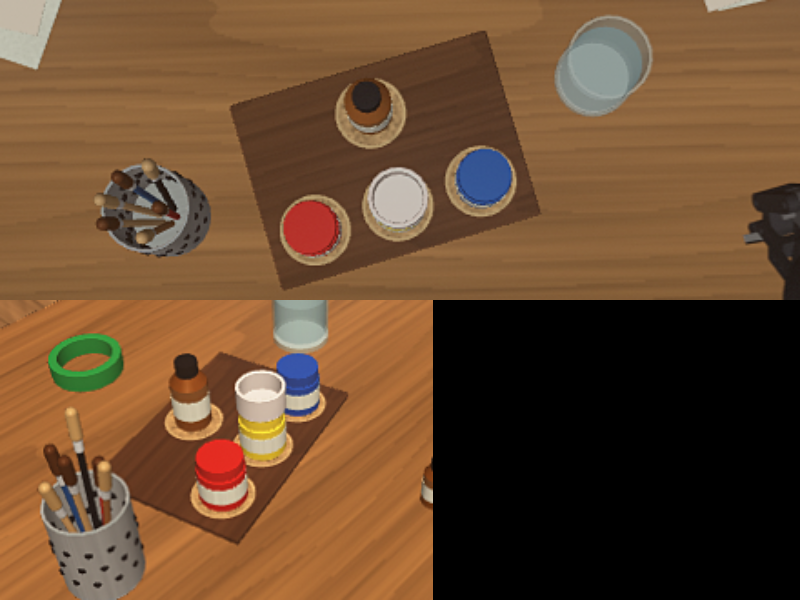

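The final view shows red (312,228), dish on yellow (399,198), blue (484,177) and bottle (368,97), all upright on their rounds. The brush pot and glass haven't moved and the gripper is clear. Handing in.

```bash
python3 -c "
from bench import r
print(r.hand_in())"
```

```text
the job is handed in; nothing more can be done
None
```

The board is set up as asked and handed in at about 34 s. I placed the red, blue and yellow pots, then the amber bottle (the middle-sized one, measured at 86 mm high), then the dish on the yellow pot.

- **One failed grasp:** the first try at the dish closed on top of its rim, pressing with about 18 N. The dish stayed upright and did not move. I re-measured, went about 15 mm lower and it gripped properly.
- **Final positions (top camera):** the red and blue pots are within about 2.5 mm of their round centres and the bottle about 1 mm. The yellow pot measured about 2.4 mm off before the dish covered it. The dish is about 1.6 mm from the yellow pot's axis.
- **Possible camera bias:** the pots and bottle all read 1–2 mm too close to the robot. At least part of that may be measurement bias, so I left it uncorrected.
- **Final look:** everything stands upright with the gripper clear, and the brush pot and water glass look unmoved. I checked those two by eye only.

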